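Seat a drill guide on its index pin and hold it down

TASK

Pick up the drill guide by its handle and lay it between the fences of the drilling jig, flush with the open end of the rail, then slide it along the rail towards the end stop until the hidden socket in its underside drops over the index pin. Press it fully home against the pin's spring so that it lies flat on the rail, and finish while still holding it pressed down, ready for drilling; leave the sanding block, the wax tin and the walnut block where they are.

Things in the scene. Friction and masses are not known exactly. Their poses are not given: they have to be found in the camera images.
- guide: Drill guide, loose, 0.35 kg: aluminium block 66 (x) x 150 (y) x 24 (z) mm, a steel bush near each end on top; centred on top a wooden bar handle, 16 mm thick (x), 60 long (y), from 24 to 60 mm above the underside. Origin: centre of the underside, z up. There, in the underside, is a blind socket 14 mm wide, 18 deep, chamfered. Ends alike: either way round will do.
- rail_top (a point): Middle of the wooden rail's upper face in the jig, 38 mm above the bench; z up, x across, y along the rail from open end to end stop. Turned up to 0.35 rad; unturned, x points away from the robot, y to its left. Rail: 72 mm wide, y -120 to +120 mm. A dark fence 20 mm thick on each side, inner faces 72 mm apart, tops 20 mm above the rail; an end stop as high at y = +120.
- open_end (a point): Middle of the rail's open end, on its upper face (rail_top's y = -120 mm, same axes). The jig's plywood base, 130 x 280 x 18 mm, is fixed to the bench. A guide laid flush with this end (its centre 75 mm from it along y) covers the index pin and rides on the pin's tip, 14 mm above the rail.
- collar (a joint): Sprung brass collar, 24 mm wide, round the foot of the steel index pin: 0 = up, 5 mm above the rail; 0.005 = level with the rail (7 N to start, 10 N fully down; it springs back). The pin is fixed on the rail's centre line (x = 0) at an unlisted y from -20 to +20 mm: 10 mm wide, 14 high, top 6 mm a cone narrowing to 5 mm. Over the socket the guide drops 9 mm, onto the collar.
- sanding_block: Bystander: cork-coloured sanding block 64 x 112 x 34 mm, loose, to the right of the jig, on the robot's side. Origin: centre of its underside.
- wax_tin: Bystander: flat round tin 72 mm wide, 25 mm high, loose, further right than the sanding block. Origin: centre of its underside.
- walnut_block: Bystander: dark walnut offcut 48 x 55 x 42 mm, loose, behind the guide. Origin: centre of its underside.

How it is judged (in metres and radians):
On the way, in this order (a step that is already met when the one before it is completed fails the run):
1. the guide is laid between the fences at the open end of the rail, riding on the pin (y of guide in the frame of rail_top between -0.065 and -0.032 m and x of guide in the frame of rail_top between -0.006 and 0.006 m and z of guide in the frame of rail_top below 0.018 m and angle between the y axis of guide and the y axis of rail_top, either way round below 0.1 rad), for 0.1 s.
2. slid along, the guide has dropped over the pin onto the collar, level (z of guide in the frame of rail_top below 0.0075 m and angle between guide's own z axis and vertical below 0.06 rad and y of guide in the frame of rail_top between -0.027 and 0.027 m and x of guide in the frame of rail_top between -0.006 and 0.006 m), for 0.05 s.
At the end, for the whole second after the job is handed in: The guide's centre is within 27 mm of the rail's middle along it and 6 mm across; its underside is within 2 mm of the rail's face, tilt under 0.03 rad, at rest; the fingers hold or press it with over 2 N; each bystander lies within 30 mm of its first place (z of guide in the frame of rail_top between -0.003 and 0.002 m and angle between guide's own z axis and vertical below 0.03 rad and y of guide in the frame of rail_top between -0.027 and 0.027 m and x of guide in the frame of rail_top between -0.006 and 0.006 m and contact force between the fingers and guide above 2 N and linear speed of guide below 0.02 m/s and distance of each of sanding_block, wax_tin, walnut_block from where it was at the start of the episode below 0.03 m); the arm keeps its last pose, push and grip.
It fails at once if a bystander (sanding block, wax tin, walnut block) is pushed out of place by 30 mm or more (distance of any of sanding_block, wax_tin, walnut_block from where it was at the start of the episode above 0.03 m).
It also fails if it takes over 58 s, if anything falls off the work surface, if the arm or the gripper's body presses on something with over 40 N, if the wrist force passes 120 N, or if a joint passes its speed limit or range.

ROBOT

A 6-joint arm with a two-finger parallel gripper is mounted at the origin on a cart in front of the work surface, level with it; the furniture and walls round the work are solid. World frame = base frame: x ahead of the robot, y to its left, z up, the work surface at z = 0. Lengths are in m, angles in degrees, forces in N, time in s.
With the tool pointing down it reaches from about 0.275 to 0.975 m from the base axis. Payload 8.4 kg.
Tool frame: the origin (TCP) lies on the centre line of the jaws, within the pads' length; the fingertips stand 17 mm ahead of it and the grasp point (between the pads) lies 2 mm behind it; z points along the fingers, y is the line along which they close (so a half turn about z gives the same grasp; the last joint's range is limited). The gripper opens to 92 mm and grips with 3 to 60 N. Pads are 20 mm wide; open, the fingers measure 128 mm over their backs; the gripper's body (75 mm by 189 mm) begins 69 mm behind the grasp point.
Start: joints at [73.717, 20.225, 93.587, -0, 66.188, -0.138], TCP at [0.174, 0.6, 0.232] pointing down, gripper open.
Joint ranges: [-150.9, 150.9], [-52.94, 120.26], [3.33, 152.33], [-74.26, 254.26], [0, 154.13], [-172.89, 172.89]. Speed limits (degrees/s): [127.2, 127.2, 159.86, 180, 180, 180].

INTERFACE

Orientations are given as [roll, pitch, yaw] about the fixed x, y, z axes, in that order (R = Rz(yaw) Ry(pitch) Rx(roll)).
In Python, from bench import * gives the robot as it stands.
- The arm moves only by the tool jog_arm, never from a script. Its argument "motion" is a list of rows, each an object with "translation": the shift along the tool's x, y, z normalised to -1 to 1, where 1 is 0.02 m, a list of three; "twist": the turn about the tool's z normalised to -1 to 1, where 1 is 0.12 rad; "jaw": the opening, from -1 (shut) to 1 (fully open). A call has 1 to 20 rows; each row shifts and turns the commanded pose from where the row before left it, along the tool's axes as they then stand; what a row does not reach is not made up. A row lasts 1/10 s, in which the tool goes at most 50 mm and 8.59 degrees, less where a joint would pass 70% of its speed; a pose out of reach is approached as far as the arm can. A call with a number of a shift or a turn outside -1 to 1 is refused whole. A call with a gripper value outside its range is refused whole. The fingers move at their own pace and stop on an object; "newtons" is the grip in N (left out, the last holds). Time passes only in rows, so rows that do not move let the fingers close. It gives the time, the measured TCP pose, the force, the opening and the grip force at its end, in the units of the state.
- observe(): the state, without advancing time (a new reading comes with each control period).
- get_image(name): name is "scene" or "top"; returns a dict with "image" (400x640x3 uint8, red, green, blue), "depth" (400x640 float32, m along the optical axis (not along the pixel's ray), 0 where there is no reading), "mtx" (3x3 intrinsics, pixels), "rvec" (rotation vector, rad) and "tvec" (3), from world to camera coordinates, as OpenCV has them. Camera axes: x right, y down, z forward; pixel columns grow to the right and rows downward; lengths in m; the calibration is good to about 2 mm. A picture is of the moment at which its call begins.
- close_job(): hands the job in; it is judged then, once.
The state is a dict: "time": time; "joints": joint angles; "qd": joint speeds; "joint_efforts": joint torques, N m; "ee_pos": TCP position; "eef_rot": TCP orientation; "force": force on the tool from outside, world axes, zero at the start; "ft_torque": the same for the moment, N m; "opening": finger opening in m; "grip_force": force on a finger pad.
Only numpy, scipy, OpenCV 4.12 (cv2) and the standard library are available. Lean on these libraries where they do the work, as an engineer would, in place of code of your own. Each camera call takes 0.05 s, during which the arm holds its last target. There are 200 camera calls.

## Working session

There is one attempt and no reset: what is moved stays moved. The work goes in short steps, Python scripts to look and compute and a tool call to move; the robot and the scene stay as the last step left them, time stands still between calls to the robot, and variables do not carry over. Pictures are saved under pics/ and viewed, at most 10 in all, crops included, and the job is handed in when it is done.

Besides the shell and the picture viewer there is one more tool, called after "Call:" as name([rows], argument=value, ...), one row to a line, values as JSON. jog_arm: Moves the arm, as the interface text tells. Its arguments: {"type":"object","properties":{"motion":{"type":"array"},"newtons":{"type":"number"}},"required":["motion"]}

```bash
mkdir -p pics
cat > h.py <<'E'
from bench import *
import numpy as np, cv2
def load(n):
    return dict(np.load(f'{n}.npz'))
def snap(n,tag):
    d=get_image(n); np.savez(f'{tag}.npz',**{k:np.asarray(v) for k,v in d.items()})
    cv2.imwrite(f'pics/{tag}.png',d['image'][:,:,::-1]); return d
def cam(d):
    R,_=cv2.Rodrigues(np.asarray(d['rvec'],float)); t=np.asarray(d['tvec'],float).ravel(); return R,t
def ray(d,uv,z):
    R,t=cam(d); uv=np.atleast_2d(uv).astype(float); K=np.asarray(d['mtx'])
    r=np.c_[uv,np.ones(len(uv))]@np.linalg.inv(K).T@R; c=-R.T@t
    return c+r*((z-c[2])/r[:,2])[:,None]
def cloud(d):
    R,t=cam(d); K=np.asarray(d['mtx']); Z=d['depth']; v,u=np.indices(Z.shape)
    p=np.stack([(u-K[0,2])/K[0,0]*Z,(v-K[1,2])/K[1,1]*Z,Z],-1); w=(p-t)@R
    w[Z==0]=np.nan; return w
E
python3 - <<'E'
from h import *
for n in('scene','top'):
    d=snap(n,n+'0'); R,t=cam(d); print(n,(-R.T@t).round(3),np.asarray(d['mtx']).round(1).tolist())
print(observe())
E
```

```text
scene [-0.239 -0.765  0.867] [[432.2, 0.0, 317.4], [0.0, 432.2, 198.9], [0.0, 0.0, 1.0]]
top [ 0.437 -0.037  1.224] [[383.8, 0.0, 318.1], [0.0, 383.8, 199.9], [0.0, 0.0, 1.0]]
{'time': 0.1, 'joints': array([ 7.37148566e+01,  2.02576716e+01,  9.36243901e+01,  3.42575462e-04,
        6.61893349e+01, -1.38515540e-01]), 'qd': array([ 0.03972587, -0.05000153, -0.13918036,  0.03048406,  0.02075133,
       -0.08570306]), 'joint_efforts': array([-1.16241565e-03, -5.94903266e+01, -3.34930515e+01,  6.98388414e-02,
        1.83745986e-02, -1.65886001e-05]), 'ee_pos': array([0.17369843, 0.59993042, 0.23095117]), 'eef_rot': array([-1.79928604e+02, -4.85848482e-04,  1.63853233e+02]), 'force': array([-0.48270726, -0.44435524, -0.78324562]), 'ft_torque': array([-0.0223744 , -0.03958265, -0.01553306]), 'grip_force': 0.0, 'opening': 0.092046364345623}
```

View pics/top0.png

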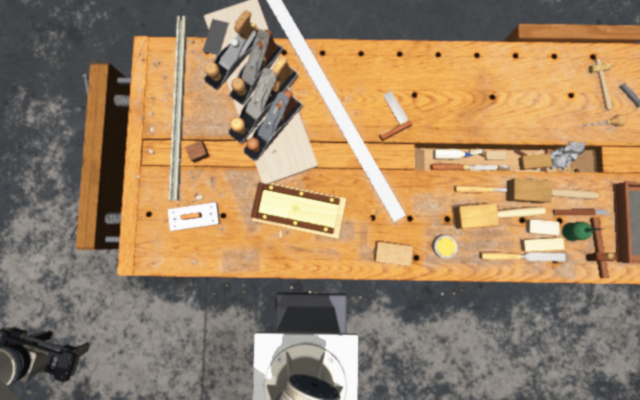

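View pics/scene0.png

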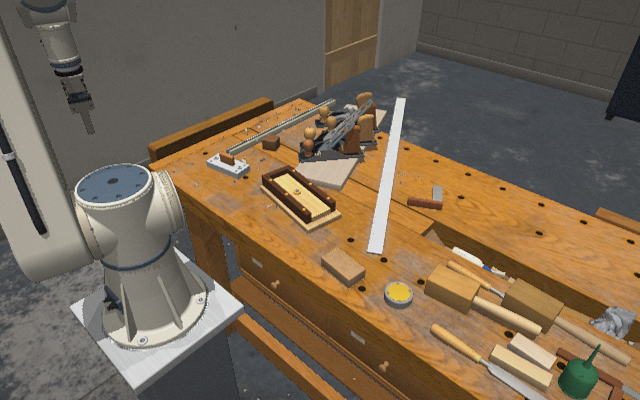

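The top view shows the guide at about (193,215), with its handle along its long axis. The jig is centred near (300,208), with its end stop on the left, its open end on the right near (345,215) and the pin near (296,208). The walnut block is at (197,151), the sanding block at (394,252) and the tin at (445,246). The scene view agrees: guide (228,165), jig (300,195), pin (297,191).

```bash
cat > meas.py <<'E'
from h import *
def rect(p):
    (c,s,a)=cv2.minAreaRect(p.astype(np.float32)); b=cv2.boxPoints((c,s,a))
    e=[b[1]-b[0],b[2]-b[1]]; l=max(e,key=np.linalg.norm); ang=np.degrees(np.arctan2(l[1],l[0]))%180
    return np.round(c,4),np.round(sorted(s),4),round(ang,2)
def show(name,W,m):
    p=W[m]; p=p[~np.isnan(p[:,0])]
    if len(p)<5: print(name,'few',len(p));return
    print(name,len(p),'rect',*rect(p[:,:2]),'med z',np.median(p[:,2]).round(4),'mean',p.mean(0).round(4))
E
python3 - <<'E'
from meas import *
for n in('top','scene'):
    d=load(n+'0'); W=cloud(d); x,y,z=np.moveaxis(W,-1,0); hsv=cv2.cvtColor(d['image'],cv2.COLOR_RGB2HSV)
    S,V,H=hsv[...,1],hsv[...,2],hsv[...,0]
    print(n)
    g=(abs(x-.385)<.1)&(abs(y-.355)<.12)
    b=(abs(x-.4)<.15)&(abs(y-.02)<.17)
    print('bench z',np.nanmedian(z[(abs(x-.35)<.03)&(abs(y-.22)<.02)]))
    show('guide white',W,g&(S<70)&(V>150))
    show('guide z>12',W,g&(z>.012)&(z<.034))
    show('handle z>45',W,g&(z>.045)&(z<.08))
    show('handle brown',W,g&(S>100)&(z>.035)&(z<.08))
    show('fence',W,b&(z>.052)&(z<.07)&(V<130))
    show('fences+stop z',W,b&(z>.05)&(z<.07))
    show('rail',W,b&(z>.032)&(z<.045)&(V>150))
    show('base',W,b&(z>.012)&(z<.025))
    show('jig all',W,b&(z>.012)&(z<.07))
    if n=='top':
        for nm,cx,cy in(('wal',.55,.35),('sand',.27,-.29),('tin',.29,-.44)):
            show(nm,W,(abs(x-cx)<.09)&(abs(y-cy)<.09)&(z>.018)&(z<.08))
a=cv2.imread('pics/top0.png')[165:250,150:360]; cv2.imwrite('pics/top0c.png',cv2.resize(a,None,fx=3.8,fy=3.8,interpolation=cv2.INTER_CUBIC))
E
```

```text
top
bench z -0.0018894422913450816
guide white 180 rect [0.4507 0.3903] [0.1229 0.1262] 156.98 med z 0.0212 mean [0.4769 0.386  0.017 ]
guide z>12 138 rect [0.4762 0.3698] [0.0159 0.1219] 91.09 med z 0.0221 mean [0.4784 0.3858 0.0219]
handle z>45 few 0
handle brown few 0
fence 282 rect [0.5085 0.0464] [0.043  0.2484] 79.49 med z 0.0564 mean [0.5021 0.0773 0.0565]
fences+stop z 597 rect [0.511  0.0438] [0.0525 0.2576] 79.34 med z 0.056 mean [0.4982 0.0546 0.0561]
rail 1141 rect [0.5284 0.0374] [0.0895 0.2528] 79.44 med z 0.0363 mean [0.5246 0.012  0.0365]
base 422 rect [0.4825 0.0255] [0.0954 0.2927] 98.06 med z 0.0161 mean [ 0.4892 -0.0153  0.0164]
jig all 2214 rect [0.5072 0.0326] [0.099  0.2876] 86.72 med z 0.0368 mean [0.5107 0.0189 0.038 ]
wal 1115 rect [0.5617 0.368 ] [0.151  0.1718] 8.81 med z 0.0234 mean [0.5198 0.3661 0.0266]
sand few 0
tin few 0
scene
bench z -0.06257175016378863
guide white 75 rect [0.4245 0.3666] [0.1197 0.1301] 88.91 med z 0.0266 mean [0.467  0.3831 0.0248]
guide z>12 137 rect [0.4583 0.3735] [0.1237 0.1311] 150.36 med z 0.0236 mean [0.4755 0.3746 0.0224]
handle z>45 few 0
handle brown few 0
fence 345 rect [0.5049 0.0363] [0.0892 0.2688] 90.07 med z 0.0599 mean [0.4925 0.0455 0.0594]
fences+stop z 464 rect [0.5049 0.0363] [0.0892 0.2688] 90.07 med z 0.0598 mean [0.4934 0.0428 0.0589]
rail 514 rect [0.5423 0.0239] [0.0678 0.2379] 76.31 med z 0.0407 mean [ 0.5278 -0.0064  0.0406]
base 510 rect [0.4806 0.0243] [0.0985 0.2964] 98.46 med z 0.02 mean [ 0.4868 -0.0223  0.0194]
jig all 1879 rect [0.4989 0.0304] [0.1021 0.294 ] 90.01 med z 0.0401 mean [0.5009 0.0053 0.0387]
```

View pics/top0c.png

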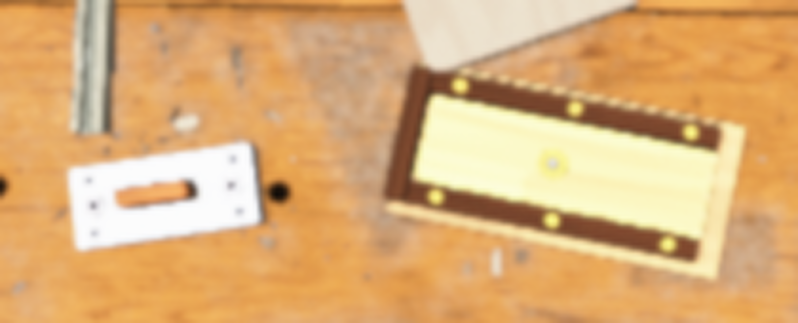

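The crop shows the guide from crop (68,145) to (262,248), with its handle around (155,193). The jig's stop is at crop x≈405, its open end at x≈708, and the pin at (553,163), which is full-image (295.5,207.9). My search boxes were off, so I'll redo the measurement with pixel ROIs.

```bash
cat > m2.py <<'E'
from meas import *
ROI={'top':dict(g=(160,195,225,236),j=(245,170,355,245),s=(370,236,418,270),t=(428,230,462,262),w=(182,138,212,166)),
'scene':dict(g=(200,145,256,184),j=(255,160,345,230))}
def roi(n,k):
    m=np.zeros((400,640),bool); u0,v0,u1,v1=ROI[n][k]; m[v0:v1,u0:u1]=1; return m
def big(m):
    k,l,s,c=cv2.connectedComponentsWithStats(m.astype(np.uint8)); i=1+np.argmax(s[1:,4]); return l==i
def px(m): return np.argwhere(m)[:,::-1].astype(np.float32)
def hull(m): return cv2.convexHull(px(m))[:,0]
E
python3 - <<'E'
from m2 import *
D={n:load(n+'0') for n in('top','scene')}; C={}
for n,d in D.items():
    W=cloud(d); hsv=cv2.cvtColor(d['image'],cv2.COLOR_RGB2HSV); H,S,V=np.moveaxis(hsv.astype(int),-1,0); z=W[...,2]
    g=roi(n,'g'); white=big(g&(S<60)&(V>140)); gb=np.zeros((400,640),np.uint8); cv2.fillConvexPoly(gb,hull(white).astype(int),1)
    hm=big((gb>0)&(S>90)&(H<25)); j=roi(n,'j')
    rail=big(j&(H>20)&(H<40)&(V>180)&(S>40)&(z>.03)&(z<.047)); dark=big(j&(V<140)&(z>.03))
    print(n,'white',white.sum(),'z',np.nanmedian(z[white]).round(4),'handle n',hm.sum(),'z pct',np.nanpercentile(z[hm],[5,50,95]).round(4))
    print(' guide@.024',rect(ray(d,hull(white),.024)[:,:2]))
    print(' handle@.06',rect(ray(d,px(hm),.06)[:,:2]), 'top pts',rect(W[hm&(z>.05)][:,:2]) if (hm&(z>.05)).sum()>4 else '')
    print(' rail@.038',rail.sum(),rect(ray(d,hull(rail),.038)[:,:2]),'z',np.nanmedian(z[rail]).round(4))
    print(' dark@.058',dark.sum(),rect(ray(d,hull(dark),.058)[:,:2]),'z',np.nanmedian(z[dark]).round(4))
    for k in('s','t','w'):
        if n=='top':
            m=big(roi(n,k)&(z>.012)); p=W[m]; print(' ',k,rect(p[:,:2]),np.median(p[:,2]).round(4))
    # yellow screws on fences
    dk=np.zeros((400,640),np.uint8); cv2.fillConvexPoly(dk,hull(dark).astype(int),1)
    rr=cv2.dilate(rail.astype(np.uint8),np.ones((3,3)))
    sm=(dk>0)&(S>80)&(H>18)&(V>130)&(rr==0)&(z>.05)
    k,l,s,c=cv2.connectedComponentsWithStats(sm.astype(np.uint8)); q=[(c[i],s[i,4]) for i in range(1,k) if s[i,4]>=4]
    for a,b in q: print('  screw px',a.round(1),b,'@.058',ray(d,a,.058)[0,:2].round(4))
    # pin: low saturation/different blob inside the rail centre
    if n=='top': pc=(295.5,207.9)
    else: pc=(297,191)
    u,v=map(int,pc); print('  pin patch S\n',S[v-5:v+6,u-6:u+8])
E
```

```text
top white 992 z 0.0226 handle n 89 z pct [0.0515 0.0582 0.0621]
 guide@.024 (array([0.5088, 0.3599]), array([0.07 , 0.155]), np.float32(99.49))
 handle@.06 (array([0.5083, 0.3558]), array([0.0143, 0.0585]), np.float32(99.11)) top pts (array([0.5088, 0.3576]), array([0.0131, 0.0558]), np.float32(98.82))
 rail@.038 1684 (array([0.5385, 0.0296]), array([0.0708, 0.241 ]), np.float32(79.18)) z 0.0362
 dark@.058 254 (array([0.5588, 0.1467]), array([0.0352, 0.1067]), np.float32(170.12)) z 0.0557
  s (array([ 0.4043, -0.2679]), array([0.0618, 0.1099]), np.float32(83.46)) 0.0323
  t (array([ 0.4287, -0.4293]), array([0.0679, 0.0696]), np.float32(91.06)) 0.0229
  w (array([0.7177, 0.3577]), array([0.0497, 0.0558]), np.float32(114.68)) 0.0383
  pin patch S
 [[ 53  54  55  57  57  58  59  60  60  61  61  61  61  59]
 [ 52  52  54  57  60  61  62  63  62  61  60  61  61  61]
 [ 51  52  54  65  78  80  80  80  74  65  59  58  59  60]
 [ 52  52  59  77  94  97  93  95  90  76  63  57  56  57]
 [ 52  54  67  90 101  86  73  86  96  91  72  58  54  54]
 [ 52  56  72  96  96  54  29  60  96  97  79  5
[... 1069 characters left out ...]
.5 208.5] 4 @.058 [ 0.4772 -0.0521]
  pin patch S
 [[105 106 103 105 106 110 112 111 104 100 100 108 122 172]
 [106 105 105 105 105 112 109 113 112 107 100  92 109 118]
 [107 107 104 102 104  78  56 121 109 113 106  99  98 105]
 [107 107 107 126 129   8  16 137 132 118 111 109 102 101]
 [104 106 119 157 147  35  19 108 161 147 109 113 109 104]
 [105 109 136 166 159  21  22 109 169 158 104 114 117 113]
 [111 114 142 163 165 143 137 156 173 149 108 112 112 114]
 [113 111 127 162 172 169 170 176 165 123 108 109 110 117]
 [118 111 112 120 128 139 146 127 121 113 106 107 107 113]
 [127 116 110 107 116 118 126 118 110 107 107 108 108 107]
 [150 124 115 107 110 113 115 117 114 114 109 105 106 108]]
```

The rail and guide sizes and heights match the text: rail 71×241 mm at yaw −10.7°, guide at yaw +9.3° about (0.509, 0.359). I'll start moving over the guide now and refine the position from there.

Call:
jog_arm([
  {"translation": [0,0,0],"twist": 1,"jaw": 1},
  {"translation": [0,0,0],"twist": 1,"jaw": 1},
  {"translation": [0,0,0],"twist": 1,"jaw": 1},
  {"translation": [0,0,0],"twist": 1,"jaw": 1},
  {"translation": [0,0,0],"twist": 1,"jaw": 1},
  {"translation": [0,0,0],"twist": 1,"jaw": 1},
  {"translation": [0,0,0],"twist": 1,"jaw": 1},
  {"translation": [0,0,0],"twist": 1,"jaw": 1},
  {"translation": [0,0,0],"twist": 1,"jaw": 1},
  {"translation": [0,0,0],"twist": 0.39,"jaw": 1},
  {"translation": [-1,1,0],"twist": 0,"jaw": 1},
  {"translation": [-1,1,0],"twist": 0,"jaw": 1},
  {"translation": [-1,1,0],"twist": 0,"jaw": 1},
  {"translation": [-1,1,0],"twist": 0,"jaw": 1},
  {"translation": [-1,1,0],"twist": 0,"jaw": 1},
  {"translation": [-1,1,0],"twist": 0,"jaw": 1},
  {"translation": [-1,1,0],"twist": 0,"jaw": 1},
  {"translation": [-1,1,0],"twist": 0,"jaw": 1},
  {"translation": [-1,1,0],"twist": 0,"jaw": 1},
  {"translation": [0,0,0],"twist": 0,"jaw": 1},
])

```text
time: 2.1
ee_pos: [0.3825, 0.4499, 0.2312]
eef_rot: [180.0, 0.1, 99.1]
force: [-0.7, -0.1, 1.2]
opening: 0.0914
grip_force: 0.0
```

```bash
cat > tri.py <<'E'
from m2 import *
def tri(a,b,pa,pb):
    P=[np.asarray(d['mtx'])@np.c_[cam(d)[0],cam(d)[1]] for d in(a,b)]
    X=cv2.triangulatePoints(P[0],P[1],np.atleast_2d(pa).T.astype(float),np.atleast_2d(pb).T.astype(float)); return (X[:3]/X[3]).T
E
python3 - <<'E'
from tri import *
a,b=load('top0'),load('scene0')
c=np.array([(460,86),(435,197),(575,107),(552,219),(690,132),(668,244)])/3.8+[150,165]-.4
V=a['image'][...,1].astype(float)
# refine top-view screws: green-weighted centroid against the dark fence
ref=[]
for u,v in c:
    u,v=int(round(u)),int(round(v)); w=V[v-2:v+3,u-2:u+3]-np.percentile(V[v-3:v+4,u-3:u+4],30); w=np.clip(w,0,None)
    if 1: yy,xx=np.indices(w.shape); ref.append(((w*xx).sum()/w.sum()+u-2,(w*yy).sum()/w.sum()+v-2))
ref=np.array(ref)
s=np.array([(293.5,170.5),(270.2,179.4),(310.2,183.4),(286.5,193.5),(328.2,197.6),(303.5,208.5)])
X=tri(a,b,ref,s); print('screws\n',X.round(4),'mean',X.mean(0).round(4))
for i,j in((0,4),(1,5)): q=X[i]-X[j]; print(np.degrees(np.arctan2(q[1],q[0])).round(2),np.linalg.norm(q).round(4))
print('top@.058',ray(a,ref,.058).mean(0).round(4))
p=tri(a,b,[(295.6,207.5)],[(296.5,189.8)])[0]; print('pin',p.round(4))
# handle top: fit via depth edges of both
for n,d in(('top',a),('scene',b)):
    W=cloud(d); z=W[...,2]; hsv=cv2.cvtColor(d['image'],cv2.COLOR_RGB2HSV); m=roi(n,'g')&(z>.053)&(z<.07)&(hsv[...,1]>60)
    p=W[m]; print(n,'handle',len(p),rect(p[:,:2]),p.mean(0).round(4)); q=roi(n,'g')&(z>.015)&(z<.033)&(hsv[...,1]<60); p=W[q]; print('  top face',len(p),rect(p[:,:2]),np.median(p[:,2]).round(4))
o=observe(); print(o['time'],o['ee_pos'].round(4),o['eef_rot'].round(2),o['joints'].round(1))
E
```

```text
screws
 [[ 0.6001  0.1143  0.0591]
 [ 0.51    0.131   0.0607]
 [ 0.5832  0.021   0.0597]
 [ 0.4933  0.0377  0.0597]
 [ 0.5654 -0.0721  0.0601]
 [ 0.4746 -0.0547  0.0609]] mean [0.5378 0.0295 0.06  ]
79.44 0.1896
79.2 0.189
top@.058 [0.5377 0.0299 0.058 ]
pin [0.5382 0.0378 0.0499]
top handle 87 (array([0.5089, 0.3596]), array([0.0136, 0.0582]), np.float32(99.57)) [0.5085 0.3587 0.0582]
  top face 917 (array([0.5305, 0.3631]), array([0.1086, 0.151 ]), np.float32(98.81)) 0.0228
scene handle 66 (array([0.5066, 0.3579]), array([0.0205, 0.0588]), np.float32(94.94)) [0.5056 0.3562 0.0611]
  top face 510 (array([0.5641, 0.3636]), array([0.1553, 0.1856]), np.float32(6.65)) 0.026
2.1 [0.3825 0.4499 0.2312] [1.7999e+02 6.0000e-02 9.9150e+01] [49.5 17.2 97.9 -0.1 64.9 40.4]
```

Call:
jog_arm([
  {"translation": [-0.914,0.912,0],"twist": 0,"jaw": 1},
  {"translation": [-0.914,0.912,0],"twist": 0,"jaw": 1},
  {"translation": [-0.914,0.912,0],"twist": 0,"jaw": 1},
  {"translation": [-0.914,0.912,0],"twist": 0,"jaw": 1},
  {"translation": [-0.914,0.912,0],"twist": 0,"jaw": 1},
  {"translation": [-0.914,0.912,0],"twist": 0,"jaw": 1},
  {"translation": [0,0,1],"twist": 0,"jaw": 1},
  {"translation": [0,0,1],"twist": 0,"jaw": 1},
  {"translation": [0,0,1],"twist": 0,"jaw": 0.3},
  {"translation": [0,0,1],"twist": 0,"jaw": 0.3},
  {"translation": [0,0,1],"twist": 0,"jaw": 0.3},
  {"translation": [0,0,1],"twist": 0,"jaw": 0.3},
  {"translation": [0,0,1],"twist": 0,"jaw": 0.3},
  {"translation": [0,0,0],"twist": 0,"jaw": 0.3},
  {"translation": [0,0,0],"twist": 0,"jaw": 0.3},
])

```text
time: 3.6
ee_pos: [0.5057, 0.3616, 0.0915]
eef_rot: [-179.9, 0.0, 99.3]
force: [0.4, 0.3, 0.5]
opening: 0.0598
grip_force: 0.0
```

Run:
```python
from h import *
d=snap('scene','s1'); cv2.imwrite('pics/s1c.png',cv2.resize(d['image'][60:260,140:400,::-1],None,fx=3,fy=3,interpolation=cv2.INTER_CUBIC))
o=observe(); print(o['ee_pos'].round(4),o['eef_rot'].round(2),o['joints'].round(1))
```

```text
[0.5062 0.3618 0.0922] [ 1.7998e+02 -2.0000e-02  9.9310e+01] [ 35.4  28.9 100.1   0.   51.   26.1]
```

View pics/s1c.png

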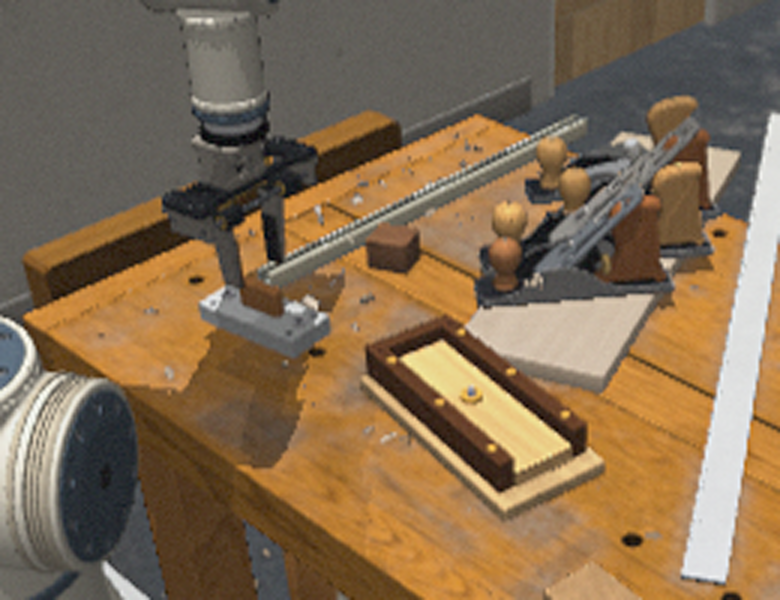

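The crop shows the fingers straddling the handle at crop (263,293), with the palm axis across it. I'll descend and grip.

Call:
jog_arm([
  {"translation": [-0.15,0.08,0.8],"twist": 0,"jaw": 0.3},
  {"translation": [0,0,0.8],"twist": 0,"jaw": 0.3},
  {"translation": [0,0,0.8],"twist": 0,"jaw": 0.3},
  {"translation": [0,0,0],"twist": 0,"jaw": 0.3},
  {"translation": [0,0,0],"twist": 0,"jaw": 0},
  {"translation": [0,0,0],"twist": 0,"jaw": -0.4},
  {"translation": [0,0,0],"twist": 0,"jaw": -1},
  {"translation": [0,0,0],"twist": 0,"jaw": -1},
  {"translation": [0,0,0],"twist": 0,"jaw": -1},
  {"translation": [0,0,0],"twist": 0,"jaw": -1},
  {"translation": [0,0,0],"twist": 0,"jaw": -1},
  {"translation": [0,0,0],"twist": 0,"jaw": -1},
], newtons=45)

```text
time: 4.85
ee_pos: [0.5082, 0.3585, 0.0436]
eef_rot: [-180.0, -0.0, 99.3]
force: [-1.1, 0.2, 0.6]
opening: 0.0157
grip_force: 45.0
```

Call:
jog_arm([
  {"translation": [0,0,-0.5],"twist": 0,"jaw": -1},
  {"translation": [0,0,-1],"twist": 0,"jaw": -1},
  {"translation": [0,0,-1],"twist": 0,"jaw": -1},
  {"translation": [0,0,-1],"twist": 0,"jaw": -1},
  {"translation": [0,0,-1],"twist": 0,"jaw": -1},
  {"translation": [0,0,-0.5],"twist": 0.5,"jaw": -1},
  {"translation": [0,0,0],"twist": 1,"jaw": -1},
  {"translation": [0,0,0],"twist": 1,"jaw": -1},
  {"translation": [0,0,0],"twist": 0.41,"jaw": -1},
  {"translation": [0,0,0],"twist": 0,"jaw": -1},
])

```text
time: 5.85
ee_pos: [0.5081, 0.3583, 0.1439]
eef_rot: [-180.0, 0.0, 79.3]
force: [-0.0, -0.6, -3.2]
opening: 0.016
grip_force: 45.0
```

Call:
jog_arm([
  {"translation": [-0.5,0.12,0],"twist": 0,"jaw": -1},
  {"translation": [-1,0.25,0],"twist": 0,"jaw": -1},
  {"translation": [-1,0.25,0],"twist": 0,"jaw": -1},
  {"translation": [-1,0.25,0],"twist": 0,"jaw": -1},
  {"translation": [-1,0.25,0],"twist": 0,"jaw": -1},
  {"translation": [-1,0.25,0],"twist": 0,"jaw": -1},
  {"translation": [-1,0.25,0],"twist": 0,"jaw": -1},
  {"translation": [-1,0.25,0],"twist": 0,"jaw": -1},
  {"translation": [-1,0.25,0],"twist": 0,"jaw": -1},
  {"translation": [-1,0.25,0],"twist": 0,"jaw": -1},
  {"translation": [-1,0.25,0],"twist": 0,"jaw": -1},
  {"translation": [-1,0.25,0],"twist": 0,"jaw": -1},
  {"translation": [-1,0.25,0],"twist": 0,"jaw": -1},
  {"translation": [-1,0.25,0],"twist": 0,"jaw": -1},
  {"translation": [-1,0.25,0],"twist": 0,"jaw": -1},
  {"translation": [-1,0.25,0],"twist": 0,"jaw": -1},
  {"translation": [-1,0.25,0],"twist": 0,"jaw": -1},
  {"translation": [-1,0.25,0],"twist": 0,"jaw": -1},
  {"translation": [-0.7,0.15,0],"twist": 0,"jaw": -1},
  {"translation": [0,0,0],"twist": 0,"jaw": -1},
])

```text
time: 7.85
ee_pos: [0.5288, -0.0182, 0.1436]
eef_rot: [-180.0, 0.0, 79.2]
force: [0.5, 0.1, -3.5]
opening: 0.0155
grip_force: 45.0
```

Run:
```python
from h import *
a=snap('top','t2'); d=snap('scene','s2')
A=cv2.resize(a['image'][165:265,235:365,::-1],None,fx=3,fy=3,interpolation=cv2.INTER_CUBIC); B=cv2.resize(d['image'][120:250,235:365,::-1],None,fx=3,fy=3,interpolation=cv2.INTER_CUBIC)
h=max(len(A),len(B)); p=lambda x: cv2.copyMakeBorder(x,0,h-len(x),0,0,cv2.BORDER_CONSTANT)
cv2.imwrite('pics/c2.png',np.hstack([p(A),p(B)]))
o=observe(); print(o['ee_pos'].round(4),o['eef_rot'].round(2),o['joints'].round(1),o['force'].round(1),o['opening'],o['grip_force'])
```

```text
[ 0.529  -0.0164  0.1436] [-1.7999e+02 -1.0000e-02  7.9230e+01] [ -1.9  17.9 109.9   0.   52.3   8.8] [ 0.6  0.6 -2.8] 0.015370829787864424 44.998610615730286
```

View pics/c2.png

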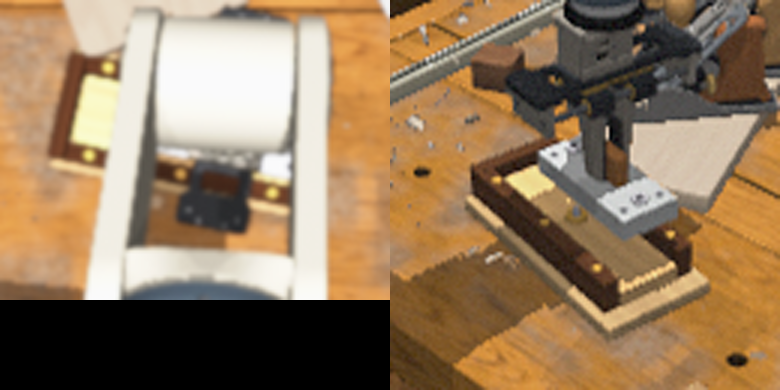

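The left crop (top camera) is mostly blocked by the arm. The right crop (scene) shows the guide over the rail at crop (610,190), aligned with the fences, and the pin still visible at (575,213). Next I measure the guide's top-face edge in the scene view against the fence edges in the same camera.

Run:
```python
from tri import *
d=load('s2'); W=cloud(d); z=W[...,2]; hsv=cv2.cvtColor(d['image'],cv2.COLOR_RGB2HSV).astype(int); S,V=hsv[...,1],hsv[...,2]
m=np.zeros((400,640),bool); m[160:205,280:335]=1
t=m&(S<60)&(V>185)&(z>.108)&(z<.135); print(t.sum(),np.nanmedian(z[t]))
o=observe()['ee_pos']; ex=np.array([np.cos(np.radians(-10.7)),np.sin(np.radians(-10.7))]); ey=np.array([-ex[1],ex[0]]); c=np.array([.538,.0297])
P=ray(d,px(t),o[2]-.0436+.024)[:,:2]; q=np.c_[(P-c)@ex,(P-c)@ey]
# -x edge: for each y bin the min x;  right end: min y
ys=np.arange(q[:,1].min()+.01,q[:,1].max()-.01,.008); e=[(y,q[abs(q[:,1]-y)<.006,0].min()) for y in ys]
e=np.array(e); f=cv2.fitLine(e.astype(np.float32),cv2.DIST_HUBER,0,.01,.01).ravel(); print('slope deg',np.degrees(np.arctan(f[1]/f[0])).round(2),'edge x',np.median(e[:,1]).round(4)); print(e.round(4).tolist())
print('y range',q[:,1].min().round(4),q[:,1].max().round(4),'x range',q[:,0].min().round(4),q[:,0].max().round(4))
print('TCP in rail',((o[:2]-c)@ex).round(4),((o[:2]-c)@ey).round(4))
# same camera, fence-screw reference before: offset of scene screws mean
s=np.array([(293.5,170.5),(270.2,179.4),(310.2,183.4),(286.5,193.5),(328.2,197.6),(303.5,208.5)]); w=ray(load('scene0'),s,.058)[:,:2]-c; print('scene screws x,y',np.c_[w@ex,w@ey].round(4).tolist())
```

```text
225 0.1268200876073989Traceback (most recent call last):
  File "<stdin>", line 8, in <module>
    return umr_minimum(a, axis, None, out, keepdims, initial, where)
ValueError: zero-size array to reduction operation minimum which has no identity
```

Run:
```python
from tri import *
d=load('s2'); W=cloud(d); z=W[...,2]; hsv=cv2.cvtColor(d['image'],cv2.COLOR_RGB2HSV).astype(int); S,V=hsv[...,1],hsv[...,2]
m=np.zeros((400,640),bool); m[160:205,280:335]=1
t=m&(S<60)&(V>185)&(z>.108)&(z<.135)
o=observe()['ee_pos']; ex=np.array([np.cos(np.radians(-10.7)),np.sin(np.radians(-10.7))]); ey=np.array([-ex[1],ex[0]]); c=np.array([.538,.0297])
P=ray(d,px(t),o[2]-.0436+.024)[:,:2]; q=np.c_[(P-c)@ex,(P-c)@ey]
print('y range',q[:,1].min().round(4),q[:,1].max().round(4),'x range',q[:,0].min().round(4),q[:,0].max().round(4))
e=[]
for y in np.arange(-.13,.04,.006):
    k=q[abs(q[:,1]-y)<.004,0]
    if len(k)>2: e.append((y,k.min(),k.max()))
print(np.round(e,4).tolist())
print('TCP in rail',((o[:2]-c)@ex).round(4),((o[:2]-c)@ey).round(4))
s=np.array([(293.5,170.5),(270.2,179.4),(310.2,183.4),(286.5,193.5),(328.2,197.6),(303.5,208.5)]); w=ray(load('scene0'),s,.058)[:,:2]-c; print('scene screws x,y',np.c_[w@ex,w@ey].round(4).tolist())
```

```text
y range -0.1176 0.0316 x range -0.0303 0.0358
[[-0.118, -0.0303, 0.0358], [-0.112, -0.0303, 0.0358], [-0.106, -0.0292, 0.0349], [-0.1, -0.0287, 0.0357], [-0.094, -0.0282, 0.0357], [-0.088, -0.03, 0.034], [-0.082, -0.03, 0.0348], [-0.076, -0.0294, 0.0355], [-0.07, -0.0212, 0.0307], [0.002, -0.0295, -0.0166], [0.008, -0.0295, -0.0104], [0.014, -0.0289, 0.0009], [0.02, -0.0283, 0.0016], [0.026, -0.0302, 0.0048], [0.032, -0.0272, 0.0023]]
TCP in rail -0.0003 -0.047
scene screws x,y [[0.0465, 0.0958], [-0.0443, 0.0977], [0.0477, 0.0015], [-0.044, 0.0014], [0.048, -0.093], [-0.0446, -0.0916]]
```

In the same camera the guide measures 149×66 mm as it should. It sits about +1 mm off centre across and −45 mm along, parallel to the rail. I'll lower it with a small sideways correction.

Call:
jog_arm([
  {"translation": [0,-0.03,0.6],"twist": 0,"jaw": -1},
  {"translation": [0,0,0.8],"twist": 0,"jaw": -1},
  {"translation": [0,0,0.5],"twist": 0,"jaw": -1},
  {"translation": [0,0,0.1],"twist": 0,"jaw": -1},
  {"translation": [0,0,0.1],"twist": 0,"jaw": -1},
  {"translation": [0,0,0.1],"twist": 0,"jaw": -1},
  {"translation": [0,0,0.05],"twist": 0,"jaw": -1},
  {"translation": [0,0,0],"twist": 0,"jaw": -1},
  {"translation": [0,0,0],"twist": 0,"jaw": -1},
])

```text
time: 8.85
ee_pos: [0.529, -0.0158, 0.0988]
eef_rot: [180.0, -0.0, 79.3]
force: [0.0, 1.1, -3.5]
opening: 0.0157
grip_force: 45.0
```

Call:
jog_arm([
  {"translation": [0,0,0.05],"twist": 0,"jaw": -1},
  {"translation": [0,0,0.05],"twist": 0,"jaw": -1},
  {"translation": [0,0,0],"twist": 0,"jaw": -1},
  {"translation": [0,0,0],"twist": 0,"jaw": -1},
])

```text
time: 9.25
ee_pos: [0.5288, -0.0158, 0.0966]
eef_rot: [-180.0, 0.0, 79.3]
force: [0.5, 0.1, -4.1]
opening: 0.0157
grip_force: 45.0
```

Call:
jog_arm([
  {"translation": [0,0,0.05],"twist": 0,"jaw": -1},
  {"translation": [0,0,0],"twist": 0,"jaw": -1},
  {"translation": [0,0,0],"twist": 0,"jaw": -1},
])

```text
time: 9.55
ee_pos: [0.5289, -0.0159, 0.0956]
eef_rot: [-180.0, 0.0, 79.3]
force: [0.6, -0.8, -3.2]
opening: 0.0155
grip_force: 45.0
```

Call:
jog_arm([
  {"translation": [0,0,0.05],"twist": 0,"jaw": -1},
  {"translation": [0,0,0],"twist": 0,"jaw": -1},
  {"translation": [0,0,0],"twist": 0,"jaw": -1},
])

```text
time: 9.85
ee_pos: [0.529, -0.0159, 0.0951]
eef_rot: [180.0, 0.0, 79.3]
force: [-1.7, -2.5, 5.5]
opening: 0.0154
grip_force: 45.0
```

Call:
jog_arm([
  {"translation": [0,0,-0.02],"twist": 0,"jaw": -1},
  {"translation": [0.2,0,0],"twist": 0,"jaw": -1},
  {"translation": [0.4,0,0],"twist": 0,"jaw": -1},
  {"translation": [0.5,0,0],"twist": 0,"jaw": -1},
  {"translation": [0.4,0,0],"twist": 0,"jaw": -1},
  {"translation": [0.2,0,0],"twist": 0,"jaw": -1},
  {"translation": [0,0,0],"twist": 0,"jaw": -1},
  {"translation": [0,0,0],"twist": 0,"jaw": -1},
])

```text
time: 10.65
ee_pos: [0.5358, 0.0183, 0.0952]
eef_rot: [179.9, -0.1, 79.3]
force: [0.4, 2.8, 3.7]
opening: 0.0159
grip_force: 45.0
```

Call:
jog_arm([
  {"translation": [0.2,0,0],"twist": 0,"jaw": -1},
  {"translation": [0.2,0,0],"twist": 0,"jaw": -1},
  {"translation": [0.1,0,0],"twist": 0,"jaw": -1},
  {"translation": [0,0,0],"twist": 0,"jaw": -1},
  {"translation": [0,0,0],"twist": 0,"jaw": -1},
])

```text
time: 11.15
ee_pos: [0.5372, 0.0269, 0.0952]
eef_rot: [180.0, 0.0, 79.3]
force: [-1.4, -1.8, 5.9]
opening: 0.0157
grip_force: 45.0
```

Call:
jog_arm([
  {"translation": [0.1,0,0],"twist": 0,"jaw": -1},
  {"translation": [0.05,0,0],"twist": 0,"jaw": -1},
  {"translation": [0,0,0],"twist": 0,"jaw": -1},
  {"translation": [0,0,0],"twist": 0,"jaw": -1},
])

```text
time: 11.55
ee_pos: [0.5376, 0.0297, 0.0951]
eef_rot: [180.0, 0.0, 79.3]
force: [-0.5, -5.8, 5.2]
opening: 0.0159
grip_force: 45.0
```

Call:
jog_arm([
  {"translation": [0.1,0,0],"twist": 0,"jaw": -1},
  {"translation": [0,0,0],"twist": 0,"jaw": -1},
  {"translation": [0,0,0],"twist": 0,"jaw": -1},
])

```text
time: 11.85
ee_pos: [0.5373, 0.0325, 0.0943]
eef_rot: [-179.9, -0.0, 79.3]
force: [-0.9, -0.1, -3.6]
opening: 0.0159
grip_force: 45.0
```

The force fell back to the guide's weight, so the socket edge has passed the pin's tip. I'll move about 4 mm further and begin lowering.

Call:
jog_arm([
  {"translation": [0.1,0,0],"twist": 0,"jaw": -1},
  {"translation": [0.1,0,0.05],"twist": 0,"jaw": -1},
  {"translation": [0,0,0.1],"twist": 0,"jaw": -1},
  {"translation": [0,0,0],"twist": 0,"jaw": -1},
  {"translation": [0,0,0],"twist": 0,"jaw": -1},
])

```text
time: 12.35
ee_pos: [0.5386, 0.0363, 0.0919]
eef_rot: [-180.0, 0.0, 79.3]
force: [-0.0, 0.7, -3.1]
opening: 0.0156
grip_force: 45.0
```

Call:
jog_arm([
  {"translation": [0,0,0.1],"twist": 0,"jaw": -1},
  {"translation": [0,0,0.05],"twist": 0,"jaw": -1},
  {"translation": [0,0,0],"twist": 0,"jaw": -1},
  {"translation": [0,0,0],"twist": 0,"jaw": -1},
])

```text
time: 12.75
ee_pos: [0.5387, 0.0362, 0.089]
eef_rot: [-180.0, -0.0, 79.3]
force: [-0.4, -0.3, -4.4]
opening: 0.0155
grip_force: 45.0
```

Call:
jog_arm([
  {"translation": [0,0,0.05],"twist": 0,"jaw": -1},
  {"translation": [0,0,0.05],"twist": 0,"jaw": -1},
  {"translation": [0,0,0],"twist": 0,"jaw": -1},
  {"translation": [0,0,0],"twist": 0,"jaw": -1},
])

```text
time: 13.15
ee_pos: [0.5387, 0.0362, 0.087]
eef_rot: [-180.0, 0.0, 79.3]
force: [0.1, 0.0, -3.2]
opening: 0.0159
grip_force: 45.0
```

Call:
jog_arm([
  {"translation": [0,0,0.05],"twist": 0,"jaw": -1},
  {"translation": [0,0,0],"twist": 0,"jaw": -1},
  {"translation": [0,0,0],"twist": 0,"jaw": -1},
])

```text
time: 13.45
ee_pos: [0.5388, 0.0363, 0.0864]
eef_rot: [180.0, -0.0, 79.3]
force: [-1.2, -0.1, 3.8]
opening: 0.0157
grip_force: 45.0
```

The guide is on the collar, reading about 7 N at the expected height. Now I press it home.

Call:
jog_arm([
  {"translation": [0,0,0.05],"twist": 0,"jaw": -1},
  {"translation": [0,0,0.05],"twist": 0,"jaw": -1},
  {"translation": [0,0,0.05],"twist": 0,"jaw": -1},
  {"translation": [0,0,0.05],"twist": 0,"jaw": -1},
  {"translation": [0,0,0],"twist": 0,"jaw": -1},
  {"translation": [0,0,0],"twist": 0,"jaw": -1},
], newtons=55)

```text
time: 14.05
ee_pos: [0.5388, 0.0362, 0.0821]
eef_rot: [180.0, -0.0, 79.3]
force: [-1.5, 0.2, 5.8]
opening: 0.0154
grip_force: 55.0
```

Call:
jog_arm([
  {"translation": [0,0,0.05],"twist": 0,"jaw": -1},
  {"translation": [0,0,0.03],"twist": 0,"jaw": -1},
  {"translation": [0,0,0],"twist": 0,"jaw": -1},
  {"translation": [0,0,0],"twist": 0,"jaw": -1},
])

```text
time: 14.45
ee_pos: [0.5388, 0.0363, 0.0815]
eef_rot: [180.0, -0.0, 79.3]
force: [-6.3, -0.5, 19.8]
opening: 0.0157
grip_force: 55.0
```

Bottomed at TCP z 0.0815, so the underside is at 0.038, level with the rail. One look to verify before handing in.

Run:
```python
from tri import *
d=snap('scene','s3'); cv2.imwrite('pics/c3.png',cv2.resize(d['image'][120:250,220:400,::-1],None,fx=4,fy=4,interpolation=cv2.INTER_CUBIC))
W=cloud(d); z=W[...,2]; hsv=cv2.cvtColor(d['image'],cv2.COLOR_RGB2HSV).astype(int)
m=np.zeros((400,640),bool); m[150:225,255:345]=1; t=m&(hsv[...,1]<60)&(hsv[...,2]>170)&(z>.05)&(z<.078); p=W[t]
A=np.c_[p[:,:2]-p[:,:2].mean(0),np.ones(len(p))]; s=np.linalg.lstsq(A,p[:,2],rcond=None)[0]; print(len(p),'top face z',np.median(p[:,2]).round(4),'slopes,z',s.round(4))
o=observe(); print(o['time'],o['ee_pos'].round(4),o['force'].round(1),o['ft_torque'].round(2),o['grip_force'])
```

```text
173 top face z 0.065 slopes,z [ 0.0123 -0.0019  0.065 ]
14.5 [0.5388 0.0362 0.0815] [-6.6  1.  17.6] [-0.13  1.27  0.03] 55.006908774375916
```

View pics/c3.png

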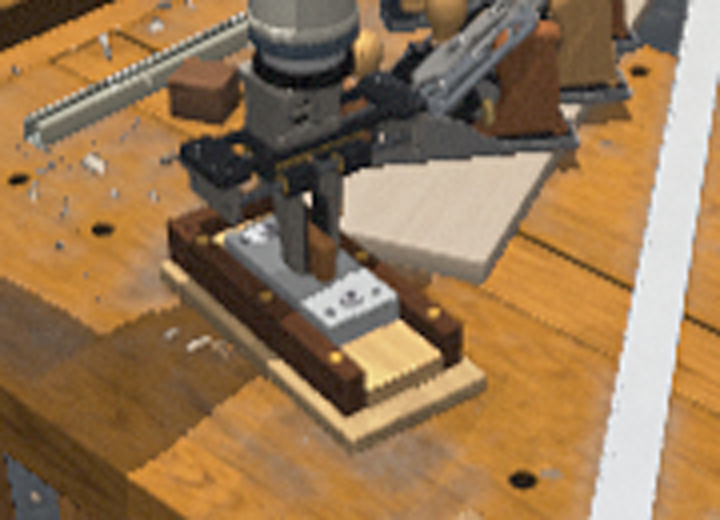

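The guide lies flat between the fences at crop (315,290), over the pin. Its top face, corrected for this camera's offset of about +2.5 mm, is at 0.0625 (0.062 expected). The walnut block (205,90) has not moved. Handing in.

```bash
python3 -c "
from bench import *
print(close_job())"
```

```text
the job is handed in; nothing more can be done
None
```

The drill guide is over the index pin, pressed flat on the rail and still gripped at 55 N with about 20 N of push; I handed the job in at 14.5 s of the 58 s and no verdict was returned.

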